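# Tare the bowl, then weigh the lime

## Task

Slide the empty steel bowl off the chopping board onto the ring marked on the scale's plate, roughly centred, without lifting it off the surface, and let go of it. Then tare: feel for the orange key and push it all the way down for about a second, lightly enough not to overload the scale (never more than about 10 N), and let it come up again. Then set the lime down in the bowl without dropping it, and do not touch the key again; leave the lemon and the garlic where they lie.

Things in the scene. Friction and masses are not known exactly. Their poses are not given: they have to be found in the camera images.
- scale: flat white kitchen scale, 190 (its x) x 180 (its y) mm, fixed; origin at the centre of its underside, on the worktop. Its whole top is a sprung plate that sinks under load (10 mm at most); empty, the plate's top lies 15 to 21 mm above the worktop (hidden, differs). A grey ring 104 mm across is drawn on it; a display and the round orange tare key lie along its -x edge.
- ring_spot (a point): centre of the ring drawn on the plate, at scale x +30, y 0 mm; the point is fixed to the scale's base, 21 mm above the worktop (the plate itself lies 0 to 6 mm lower, more under load)
- tare_spot (a point): the axis of the orange tare key (26 mm across), at scale x -73, y -45 mm; the point is fixed to the scale's base, 21 mm above the worktop. The key's top stands 5 mm proud of the plate, so its true height differs with the plate (0 to 6 mm lower) and must be felt.
- tare_key (a joint): travel of the tare key into the plate: 0 up, 0.004 m fully down. It is sprung (about 4 N to push fully down) and comes up by itself; the plate under it also gives way (about 3 N per mm).
- board: wooden chopping board, 235 x 280 x 22 mm, fixed against the scale's +y side (4 mm gap), its axes along the scale's; origin at the centre of its underside; its top is level with or up to 6 mm above the plate, so the bowl steps down onto the plate
- bowl: round open weighing bowl of brushed steel, 114 mm across the rim, 45 mm high, flat foot 92 mm across, nearly upright wall 3 mm thick, inner floor 5 mm above its underside, inside about 95 mm across at the floor and 108 at the rim; 0.11 to 0.22 kg; starts empty on the board; origin at the centre of its underside, z up
- lime: green lime, 60 (its x) x 48 x 48 mm, about 0.06 kg, lying on the worktop to the right of the scale; origin at the lowest point under its middle as it lies at the start, its middle 24 mm along its own z from there
- lemon: yellow lemon, 78 x 55 x 56 mm, a bystander near the lime; origin underneath
- garlic: white-pink garlic bulb, 60 mm across, 58 mm high, a bystander near the lime; origin underneath
Mind the look-alikes: they are no part of the job. Leave any black, blue or purple look-alike of the lime alone.

How it is judged:
By the outcome, as a careful person would: the job done as asked, in the order asked, and still so for the second after the job is handed in, with the robot touching nothing.
It also fails if it takes over 72 s, if anything falls off the work surface, if the arm or the gripper's body presses on something with over 40 N, if the wrist force passes 120 N, or if a joint passes its speed limit or range.

## Robot

A 6-joint arm with a two-finger parallel gripper is mounted at the origin on a cart in front of the work surface, level with it; the furniture and walls round the work are solid. World frame = base frame: x ahead of the robot, y to its left, z up, the work surface at z = 0. Lengths are in m, angles in rad, forces in N, time in s.
With the tool pointing down it reaches from about 0.325 to 0.775 m from the base axis. Payload 5.5 kg.
Tool frame: the origin (TCP) lies at the very end of the fingers, on their centre line; the grasp point (between the pads) lies env.hold_point_z behind it (env.hold_point_z is the distance from the TCP to the grasp point, in m); z points along the fingers, y is the direction in which the jaws open and shut (so a half turn about z gives the same grasp; the last joint's range is limited). The gripper opens to 88 mm and grips with 3 to 60 N. Pads are 20 mm wide; open, the fingers measure 115 mm over their backs; the gripper's body (75 mm by 178 mm) begins 61 mm behind the grasp point.
Start: joints at [1.059, 0.091, 1.231, -0, 1.82, -0.057], TCP at [0.264, 0.539, 0.223] pointing down, gripper open.
Joint ranges: [-2.87, 2.87], [-0.86, 2.18], [0.17, 2.46], [-1.51, 4.65], [0.06, 2.69], [-2.65, 2.65]. Speed limits (rad/s): [2.57, 2.57, 3.01, 3.14, 3.14, 3.14].

## Interface

Orientations are given as a unit quaternion [x, y, z, w].
In Python, from cell import readout, imaging, env, trace, place_of gives the robot as it stands.
- The arm moves only by the tool apply_moves, never from a script. Its argument "series" is one flat list of numbers, 4 for each row, row after row: the shift along the tool's x, y, z in cm, then the turn about the tool's z in degrees. In form: [dx, dy, dz, spin, dx, dy, dz, spin, ...]. A call has 1 to 20 rows; each row shifts and turns the commanded pose from where the row before left it, along the tool's axes as they then stand; what a row does not reach is not made up. A row lasts 1/8 s, in which the tool goes at most 62.5 mm and 10.7 degrees, less where a joint would pass 70% of its speed; a pose out of reach is approached as far as the arm can. A call is refused whole if a number of a shift passes 6.25 or a number of a turn 10.7, either way. A call with a gripper value outside its range is refused whole. "claw" is the opening, from -1 (shut) to 1 (fully open), set as the call begins (left out, the last holds). The fingers move at their own pace and stop on an object; "force" is the grip in N (left out, the last holds). Time passes only in rows, so rows that do not move let the fingers close. It gives the time, the measured TCP pose, the force and the opening at its end, in the units of the state.
- readout.get_obs(): the state, without advancing time (a new reading comes with each control period).
- imaging.read_camera(name): name is "scene" or "top" or "wrist"; returns the picture (480x640x3 uint8, red, green, blue); there is no depth.
- imaging.camera_model(name): a dict with "fx", "fy", "cx", "cy" (pixels), "rvec" (rotation vector, rad) and "tvec" (3), from world to camera coordinates, as OpenCV has them. Camera axes: x right, y down, z forward; pixel columns grow to the right and rows downward; lengths in m; the calibration is good to about 2 mm. A picture is of the moment at which its call begins: read the wrist's pose just before it. camera_model takes no time and is no camera call; for the wrist camera it gives the pose at the moment of the call.
- env.job_done(): hands the job in, once; it reports no verdict.
Trained networks look in the newest picture that a camera, given by its name, has taken for a name from the list of things; names that differ only in an ending like _2 or _b are one class to them, and where a whole thing is asked for, a point or a joint stands for the part that bears it (a point fixed in the world has none). Each returns a list of dicts, best first, with "score" (0 to 1); they miss things now and then, are a little off and sometimes report something else, mostly with a low value. They report only what shows in the picture. A call takes as long as a camera call. They do not tell look-alikes from the thing itself.
- trace(camera, thing): "mask" (480x640 bool, what is visible of it).
- place_of(camera, thing): "at" ([x, y, z] in m, in world coordinates, good to about 4 mm: a listed point, or the origin of a listed thing).
The state is a dict: "t": time; "joint_positions": joint angles; "dq": joint speeds; "tau": joint torques, N m; "ee_pos": TCP position; "orientation": TCP orientation; "ft_force": force on the tool from outside, world axes, zero at the start; "torque": the same for the moment, N m; "opening": finger opening in m.
Only numpy, scipy, OpenCV 4.12 (cv2) and the standard library are available. Lean on these libraries where they do the work, as an engineer would, in place of code of your own. Each camera call takes 0.05 s, during which the arm holds its last target. There are 200 camera calls.

## Working session

There is one attempt and no reset: what is moved stays moved. The work goes in short steps, Python scripts to look and compute and a tool call to move; the robot and the scene stay as the last step left them, time stands still between calls to the robot, and variables do not carry over. Pictures are saved under pics/ and viewed, on a budget of 10 in all, crops included, one or two more only if the job needs it, and the job is handed in when it is done.

Besides the shell and the picture viewer there is one more tool, called after "Call:" as name(argument=value, ...) on one line, values as JSON. apply_moves: Moves the arm, as the interface text tells. Its arguments: {"type":"object","properties":{"series":{"type":"array"},"claw":{"type":"number"},"force":{"type":"number"}},"required":["series"]}

```bash
mkdir -p pics
python3 - <<'E'
from cell import readout, imaging, env, trace, place_of
import cv2, numpy as np
o=readout.get_obs(); print({k:np.round(v,4).tolist() for k,v in o.items()}, env.hold_point_z)
a=imaging.read_camera("top"); b=imaging.read_camera("scene")
cv2.imwrite("pics/top.png",a[:,:,::-1]); cv2.imwrite("pics/scene.png",b[:,:,::-1])
for n in ["ring_spot","tare_spot","scale","board","bowl","lime","lemon","garlic"]:
  for c in ["top","scene"]:
    print(n,c,[(np.round(d["at"],3).tolist(),round(d["score"],2)) for d in place_of(c,n)][:4])
E
```

```text
{'t': 0.0, 'joint_positions': [1.0593, 0.0918, 1.2319, -0.0, 1.8198, -0.0567], 'dq': [-0.0005, 0.0001, -0.0006, -0.0009, 0.0015, -0.0018], 'tau': [-0.0019, -44.6452, -40.644, 0.0695, 0.0296, -0.0001], 'ee_pos': [0.2634, 0.5387, 0.2215], 'orientation': [0.2254, 0.9743, -0.0009, -0.0003], 'ft_force': [-0.7371, -0.0086, -0.0764], 'torque': [-0.0185, -0.0511, 0.0113], 'opening': 0.0877} 0.0187
ring_spot top [([0.575, -0.021, 0.022], 0.83)]
ring_spot scene [([0.572, -0.021, 0.019], 0.62)]
tare_spot top [([0.48, -0.09, 0.017], 0.83)]
tare_spot scene [([0.486, -0.086, 0.022], 0.73)]
scale top [([0.542, -0.027, 0.003], 0.71)]
scale scene [([0.545, -0.028, -0.001], 0.98)]
board top []
board scene [([0.496, 0.202, -0.001], 0.7)]
bowl top [([0.489, 0.2, 0.018], 0.7), ([0.521, -0.433, -0.002], 0.2)]
bowl scene [([0.499, 0.202, 0.022], 0.74)]
lime top [([0.426, -0.207, 0.0], 0.85), ([0.619, -0.219, 0.0], 0.84), ([0.527, -0.208, 0.001], 0.8), ([0.575, -0.315, -0.004], 0.62)]
lime scene [([0.426, -0.206, 0.002], 0.91), ([0.525, -0.211, -0.001], 0.87), ([0.622, -0.222, -0.001], 0.77), ([0.574, -0.319, -0.004], 0.6)]
lemon top [([0.428, -0.334, 0.002], 0.77)]
lemon scene [([0.429, -0.335, 0.006], 0.88)]
garlic top [([0.524, -0.433, -0.003], 0.89)]
garlic scene [([0.515, -0.434, -0.002], 0.82)]
```

View pics/top.png

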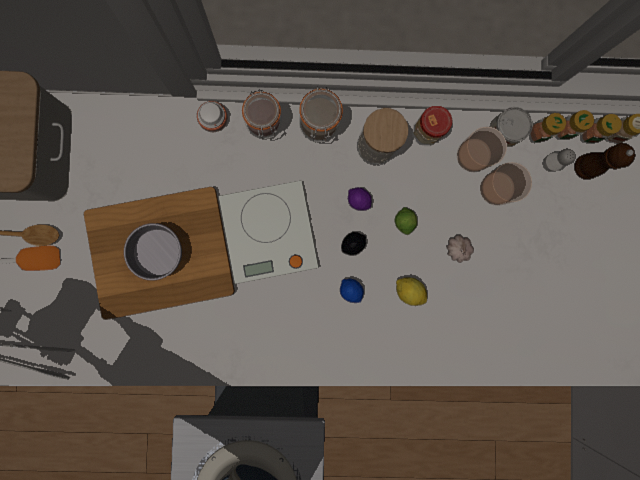

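View pics/scene.png

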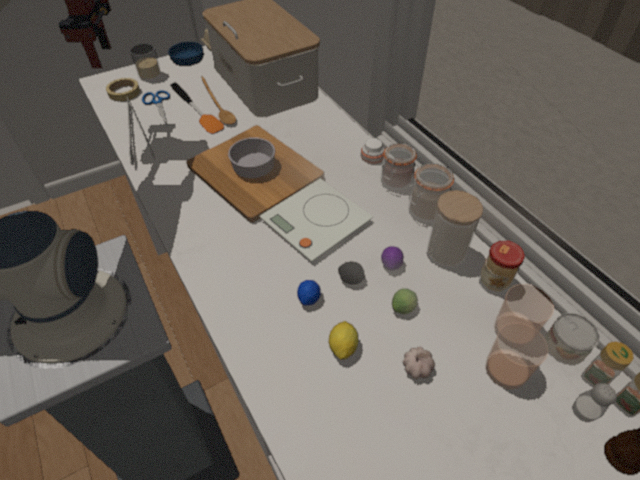

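The top view shows the bowl at (153,251) on the board, the ring at (266,218), and the orange key at (296,262). Lime candidates are purple (360,199), black (354,243), blue (352,290) and green (406,220). By the description I choose the green one. Next I'll measure more precisely and check it in a crop.

```bash
cat > h.py <<'E'
from cell import readout, imaging, env, trace, place_of
import cv2, numpy as np
from scipy.spatial.transform import Rotation as R
def ray(cam,uv,z):
    m=imaging.camera_model(cam); Rm=cv2.Rodrigues(np.array(m["rvec"],float))[0]; t=np.array(m["tvec"],float).ravel()
    uv=np.atleast_2d(uv).astype(float); d=np.c_[(uv[:,0]-m["cx"])/m["fx"],(uv[:,1]-m["cy"])/m["fy"],np.ones(len(uv))]@Rm
    c=-Rm.T@t; return c+d*((z-c[2])/d[:,2])[:,None]
def rows(target, yaw_tooly=None):
    "remaining shift in tool axes cm, spin deg (commanded = measured)"
    o=readout.get_obs(); r=R.from_quat(o["orientation"]); d=r.inv().apply(np.array(target)-o["ee_pos"])*100
    y=r.as_matrix()[:,1]; a=np.degrees(np.arctan2(y[1],y[0])); s=None
    if yaw_tooly is not None: s=-(((yaw_tooly-a)+90)%180-90)
    print("pos",np.round(o["ee_pos"],4),"tool-y deg",round(a,1),"shift cm",np.round(d,2),"spin",s,"F",np.round(o["ft_force"],1),"open",round(o["opening"],4),"t",o["t"],"q6",round(o["joint_positions"][5],2))
def rect(cam,mask,z):
    c=max(cv2.findContours(mask.astype(np.uint8),0,1)[0],key=cv2.contourArea)[:,0]
    p=ray(cam,c,z)[:,:2]; return cv2.minAreaRect((p*1000).astype(np.float32)),p
E
python3 - <<'E'
from h import *
im=imaging.read_camera("top")
m=trace("top","scale"); print("scale",m[0]["score"],rect("top",m[0]["mask"],.019)[0])
m=trace("top","board"); 
for k in m[:1]: print("board",k["score"],rect("top",k["mask"],.022)[0])
for k in trace("top","bowl")[:1]:
  r,p=rect("top",k["mask"],.067); print("bowl rim",k["score"],r,cv2.minEnclosingCircle((p*1000).astype(np.float32)))
hsv=cv2.cvtColor(im,cv2.COLOR_RGB2HSV)
g=((hsv[:,:,0]>30)&(hsv[:,:,0]<60)&(hsv[:,:,1]>100)); g[:,:380]=0; g[:,430:]=0; g[:190]=0; g[250:]=0
print("lime",g.sum(),rect("top",g,.024)[0])
k=((hsv[:,:,0]<15)&(hsv[:,:,1]>150)); k[:,:285]=0;k[:,310:]=0;k[:250]=0;k[275:]=0
print("key",k.sum(),cv2.minEnclosingCircle((rect("top",k,.021)[1]*1000).astype(np.float32)))
cv2.imwrite("pics/c.png",cv2.resize(im[170:310,330:480,::-1],None,fx=4,fy=4))
rows([.494,.201,.12],109.8)
E
```

```text
scale 0.68 ((547.0474243164062, -28.956710815429688), (191.87228393554688, 184.09857177734375), 12.51853084564209)
board 0.74 ((496.61590576171875, 198.4600830078125), (234.97140502929688, 281.40533447265625), 12.391234397888184)
bowl rim 0.95 ((496.3125915527344, 199.52487182617188), (111.2311782836914, 116.49336242675781), 1.6212658882141113) ((495.6770324707031, 200.18333435058594), 59.17572784423828)
lime 429 ((578.4324340820312, -320.552001953125), (48.0275993347168, 47.093788146972656), 46.287784576416016)
key 119 ((485.78680419921875, -88.42558288574219), 12.984859466552734)
pos [0.2636 0.539  0.2226] tool-y deg 63.9 shift cm [-35.55 -20.24  10.26] spin -45.858597696503466 F [-0.3  0.2 -0.2] open 0.0879 t 1.1 q6 -0.06
```

View pics/c.png

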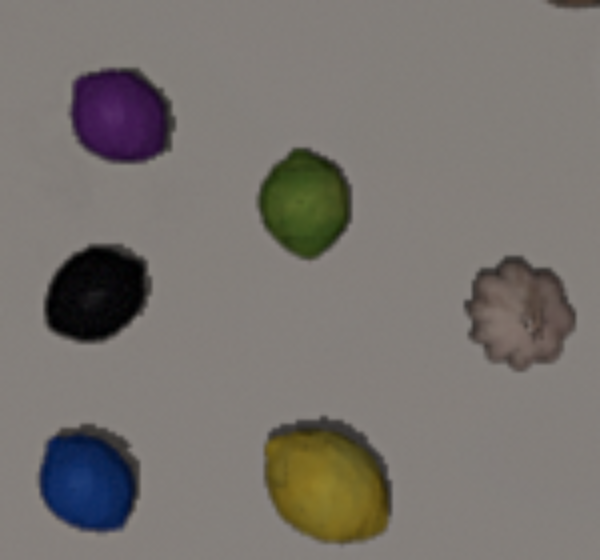

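The crop confirms the green lime at crop pixel (305,203). The lemon, the garlic and the purple, black and blue look-alikes are all distinct from it. I'll tow the bowl from inside, with the fingers spread along the direction of travel.

Call:
apply_moves(series=[-3.95,-2.25,0.9,0,-3.95,-2.25,0.9,0,-3.95,-2.25,0.9,0,-3.95,-2.25,0.9,0,-3.95,-2.25,0.9,0,-3.95,-2.25,0.9,0,-3.95,-2.25,0.9,0,-3.95,-2.25,0.9,0,-3.95,-2.25,0.9,0,0,0,0,-9.2,0,0,0,-9.2,0,0,0,-9.2,0,0,0,-9.2,0,0,0,-9.1,0,0,0,0], claw=0.386, force=5)

```text
t: 2.98
ee_pos: [0.494, 0.2009, 0.1417]
orientation: [-0.172, 0.985, 0.0, 0.0]
ft_force: [-0.5, 0.1, 0.6]
opening: 0.0608
```

Run:
```python
from h import *
im=imaging.read_camera("wrist"); cv2.imwrite("pics/w1.png",im[:,:,::-1])
rows([.496,.200,.036],109.5)
print([(np.round(d["at"],4),d["score"]) for d in place_of("wrist","bowl")][:2])
for k in trace("wrist","bowl")[:1]:
  r,p=rect("wrist",k["mask"],.067); print(r,cv2.minEnclosingCircle((p*1000).astype(np.float32)))
```

```text
pos [0.494  0.201  0.1417] tool-y deg 109.7 shift cm [-0.16 -0.16 10.57] spin 0.15627955963347517 F [-1.6 -0.   0.2] open 0.0609 t 3.025 q6 -1.59
[(array([0.4943, 0.202 , 0.0185]), 0.62)]
((493.5761413574219, 199.52597045898438), (111.85493469238281, 113.9892578125), 83.19998168945312) ((493.8230895996094, 200.66944885253906), 57.5576286315918)
```

View pics/w1.png

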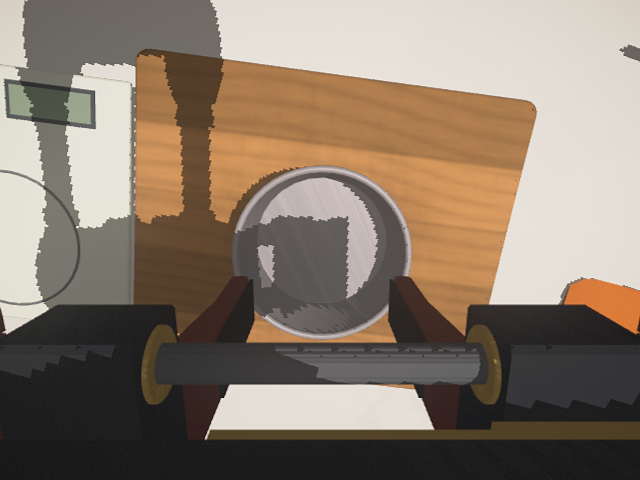

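The wrist view shows the bowl rim centred at about (322,252), between the fingers. The rim gives a centre of (0.494, 0.200), which matches the TCP. I'll descend inside it.

Call:
apply_moves(series=[0,-0.1,2.5,0,0,0,2.5,0,0,0,2,0,0,0,1.5,0,0,0,1,0,0,0,0.5,0,0,0,0.5,0,0,0,0,0])

```text
t: 4.12
ee_pos: [0.4944, 0.2, 0.0367]
orientation: [-0.172, 0.985, 0.0, 0.0]
ft_force: [0.5, 0.1, -0.8]
opening: 0.0609
```

Call:
apply_moves(series=[0,-0.5,0,0,0,-0.8,0,0,0,-1,0,0,0,-1,0,0,0,-1,0,0,0,-1,0,0,0,-1,0,0,0,-1,0,0,0,-1,0,0,0,-1,0,0,0,-1,0,0,0,-1,0,0,0,-1,0,0,0,-1,0,0,0,-1,0,0,0,-1,0,0,0,-1,0,0,0,-1,0,0,0,-1,0,0,0,-0.7,0,0])

```text
t: 6.62
ee_pos: [0.559, 0.0206, 0.0366]
orientation: [-0.172, 0.985, -0.0, -0.0]
ft_force: [-1.1, 0.1, -0.8]
opening: 0.0608
```

Run:
```python
from h import *
im=imaging.read_camera("wrist"); cv2.imwrite("pics/w2.png",im[:,:,::-1])
rows([.5758,-.0258,.0365],109.7)
print([(np.round(d["at"],4),d["score"]) for d in place_of("wrist","bowl")][:2])
for n in ["ring_spot","tare_spot"]: print(n,[(np.round(d["at"],4),d["score"]) for d in place_of("wrist",n)][:2])
imaging.read_camera("scene")
print([(np.round(d["at"],4),d["score"]) for d in place_of("scene","bowl")][:2])
```

```text
pos [0.5592 0.02   0.0367] tool-y deg 109.8 shift cm [-0.01 -4.87  0.02] spin 0.10467482414202323 F [ 0.1  0.2 -0.4] open 0.0609 t 6.675 q6 -1.94
[(array([0.5574, 0.032 , 0.0163]), 0.81)]
ring_spot []
tare_spot [(array([ 0.4836, -0.0864,  0.0218]), 0.86), (array([0.5569, 0.0294, 0.0213]), 0.45)]
[(array([0.558 , 0.0287, 0.0202]), 0.97)]
```

View pics/w2.png

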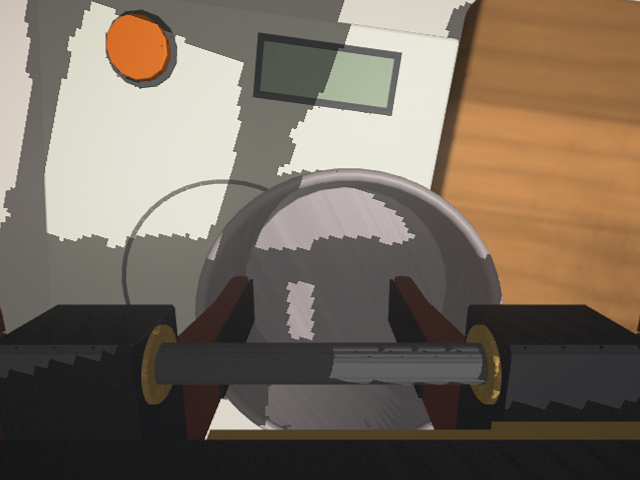

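The bowl has stepped onto the plate and trails the fingers by 5–9 mm. The ring shows at about (205,270). I'll continue towing.

Call:
apply_moves(series=[0,-0.8,0,0,0,-0.9,0,0,0,-0.9,0,0,0,-0.9,0,0,0,-0.8,0,0,0,-0.5,0,0,0,-0.2,0,0,0,0,0,0])

```text
t: 7.92
ee_pos: [0.5758, -0.0259, 0.0366]
orientation: [-0.172, 0.985, -0.0, -0.0]
ft_force: [0.8, -0.2, -0.4]
opening: 0.0609
```

Run:
```python
from h import *
rows([.5758,-.0258,.0365],109.7)
ims={}
for c in ["wrist","scene","top"]:
  im=imaging.read_camera(c); ims[c]=im
  for n in ["bowl","ring_spot"]: print(c,n,[(np.round(d["at"],4),d["score"]) for d in place_of(c,n)][:2])
  for k in trace(c,"bowl")[:1]: print(k["score"],np.round(cv2.minEnclosingCircle((rect(c,k["mask"],.064)[1]*1000).astype(np.float32))[0],1))
cv2.imwrite("pics/m3.png",np.hstack([ims["wrist"][:,:,::-1][120:480:,100:540], cv2.resize(ims["scene"][160:280,230:350,::-1],(360,360))]))
```

```text
pos [ 0.5758 -0.0259  0.0366] tool-y deg 109.8 shift cm [-0.    0.01  0.01] spin 0.13472785600070836 F [ 0.8 -0.2 -0.4] open 0.0609 t 7.925 q6 -2.02
wrist bowl [(array([ 0.5727, -0.0148,  0.0146]), 0.69)]
wrist ring_spot []
0.65 [564.4 -20. ]
scene bowl [(array([ 0.5707, -0.0182,  0.0168]), 0.7)]
scene ring_spot [(array([ 0.5762, -0.0235,  0.0218]), 0.8), (array([ 0.5749, -0.3184, -0.0015]), 0.32)]
0.64 [551.6 -33.5]
top bowl [(array([ 0.5677, -0.0185,  0.0145]), 0.89)]
top ring_spot []
0.94 [540.7 -15.7]
```

View pics/m3.png

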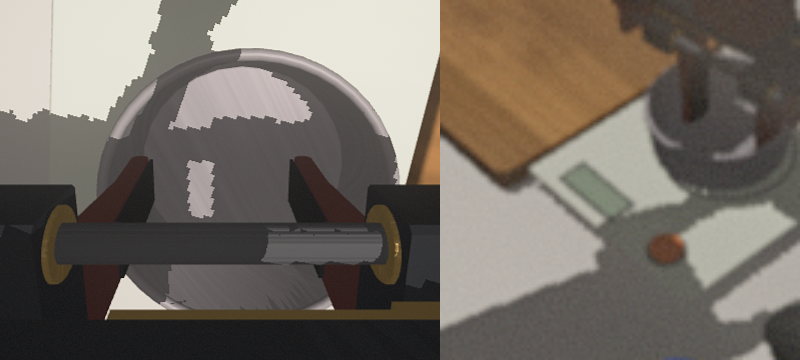

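The bowl is about 6 mm short of the ring centre, with a ring sliver showing on the far right side. I'll push a little more, back off, rise and check.

Call:
apply_moves(series=[0,-0.25,0,0,0,-0.25,0,0,0,0,0,0,0,0.3,0,0,0,0,-1.5,0,0,0,-2,0,0,0,-4,0,0,0,-6,0,2,0,-6,0,5,0,0,0,5,0,0,0,0,0,0,0])

```text
t: 10.02
ee_pos: [0.4621, -0.0691, 0.2338]
orientation: [-0.171, 0.985, -0.001, 0.002]
ft_force: [1.1, 0.2, -0.1]
opening: 0.0603
```

Run:
```python
from h import *
rows([.4845,-.088,.06],109.7)
for c in ["wrist","scene","top"]:
  im=imaging.read_camera(c)
  for n in ["bowl","ring_spot","tare_spot"]: print(c,n,[(np.round(d["at"],4),round(d["score"],2)) for d in place_of(c,n)][:2])
  for k in trace(c,"bowl")[:1]: print(k["score"],np.round(cv2.minEnclosingCircle((rect(c,k["mask"],.063)[1]*1000).astype(np.float32)),1) if 0 else cv2.minEnclosingCircle((rect(c,k["mask"],.063)[1]*1000).astype(np.float32)))
  if c=="wrist": cv2.imwrite("pics/w4.png",im[:,:,::-1])
```

```text
pos [ 0.4621 -0.0691  0.2338] tool-y deg 109.7 shift cm [-1.41 -2.49 17.39] spin 0.02819186595807821 F [ 1.1  0.2 -0.1] open 0.0603 t 10.025 q6 -2.14
wrist bowl [(array([ 0.5759, -0.0233,  0.016 ]), 0.82)]
wrist ring_spot []
wrist tare_spot [(array([ 0.4873, -0.0883,  0.0219]), 0.96), (array([ 0.5774, -0.0224,  0.0144]), 0.33)]
scene bowl [(array([ 0.5732, -0.02  ,  0.0164]), 0.6)]
scene ring_spot []
scene tare_spot [(array([ 0.4867, -0.0865,  0.0217]), 0.89)]
0.86 ((570.8677978515625, -39.44038772583008), 73.70783996582031)
top bowl [(array([ 0.5682, -0.0229,  0.0201]), 0.57)]
top ring_spot []
top tare_spot []
0.96 ((573.8992919921875, -21.992097854614258), 58.00675582885742)
```

View pics/w4.png

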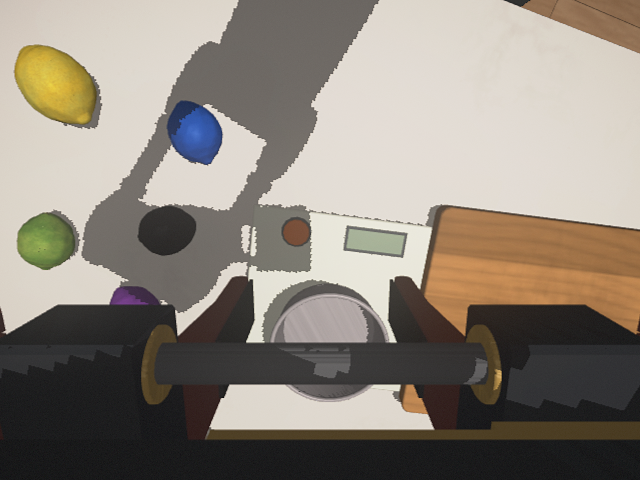

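The bowl sits at about (0.574, -0.022) against the ring at (0.575, -0.0225), upright and clear of the board. Next is the tare key at (0.4865, -0.088), with the fingers shut.

Call:
apply_moves(series=[-0.8,-1.3,0,0,-0.8,-1.3,0,0,0,0,4,0,0,0,4,0,0,0,4,0,0,0,3,0,0,0,2,0,0,0,1.5,0,0,0,0.9,0,0,0,0,0,0,0,0,0], claw=-1)

```text
t: 12.15
ee_pos: [0.4883, -0.0874, 0.038]
orientation: [-0.172, 0.985, -0.0, 0.001]
ft_force: [-0.4, -0.5, -0.5]
opening: 0.0005
```

Run:
```python
from h import *
rows([.486,-.088,.03],109.7)
f=[]
for c in ["wrist"]*4:
  im=imaging.read_camera(c); f.append(readout.get_obs()["ft_force"])
  
print(np.round(f,2), [(np.round(d["at"],4),round(d["score"],2)) for d in place_of("wrist","tare_spot")][:1])
```

```text
pos [ 0.4883 -0.0874  0.038 ] tool-y deg 109.8 shift cm [0.24 0.03 0.8 ] spin 0.14609387671683294 F [-0.4 -0.5 -0.5] open 0.0005 t 12.15 q6 -2.16
[[-0.14 -0.73 -0.96]
 [-0.14  0.07  0.54]
 [ 0.47 -0.33 -0.52]
 [ 0.11  0.4  -0.43]] [(array([ 0.486 , -0.0853,  0.0225]), 0.91)]
```

Call:
apply_moves(series=[0.2,0.1,0.6,0,0,0,0.4,0,0,0,0.2,0,0,0,0,0])

```text
t: 12.9
ee_pos: [0.4853, -0.087, 0.0246]
orientation: [-0.172, 0.985, 0.0, -0.0]
ft_force: [-0.6, 1.0, 0.0]
opening: 0.0002
```

Call:
apply_moves(series=[0,0,0.1,0,0,0,0.1,0,0,0,0,0])

```text
t: 13.28
ee_pos: [0.4856, -0.0871, 0.0232]
orientation: [-0.172, 0.985, -0.0, 0.0]
ft_force: [-0.3, 0.2, 1.2]
opening: 0.0004
```

Call:
apply_moves(series=[0,0,0.1,0,0,0,0.1,0,0,0,0,0])

```text
t: 13.65
ee_pos: [0.4856, -0.0871, 0.0211]
orientation: [-0.172, 0.985, -0.0, 0.0]
ft_force: [0.7, -0.2, 2.5]
opening: 0.0004
```

Call:
apply_moves(series=[0,0,0.1,0,0,0,0.1,0,0,0,0,0])

```text
t: 14.02
ee_pos: [0.4856, -0.0871, 0.019]
orientation: [-0.172, 0.985, -0.0, 0.0]
ft_force: [0.6, 0.8, 3.8]
opening: 0.0006
```

Call:
apply_moves(series=[0,0,0.1,0,0,0,0,0])

```text
t: 14.28
ee_pos: [0.4856, -0.0871, 0.0182]
orientation: [-0.172, 0.985, -0.0, 0.0]
ft_force: [0.1, 0.6, 6.2]
opening: 0.0005
```

Call:
apply_moves(series=[0,0,0.03,0,0,0,0,0,0,0,0,0,0,0,0,0,0,0,0,0,0,0,0,0,0,0,0,0])

```text
t: 15.15
ee_pos: [0.4856, -0.0871, 0.018]
orientation: [-0.172, 0.985, -0.0, 0.0]
ft_force: [-0.3, 0.6, 6.2]
opening: 0.0006
```

Call:
apply_moves(series=[0,0,-0.3,0,0,0,-0.4,0,0,0,-1,0,0,0,-3,0,0,0,-5,0,0,0,-6,0,0,0,0,0], claw=1)

```text
t: 16.02
ee_pos: [0.4876, -0.0876, 0.181]
orientation: [-0.172, 0.985, -0.002, 0.005]
ft_force: [-0.3, -0.4, -0.1]
opening: 0.0668
```

Run:
```python
from h import *
im=imaging.read_camera("top")
hsv=cv2.cvtColor(im,cv2.COLOR_RGB2HSV)
g=((hsv[:,:,0]>30)&(hsv[:,:,0]<60)&(hsv[:,:,1]>90)); g[:,:380]=0; g[:,430:]=0; g[:190]=0; g[250:]=0
u=np.argwhere(g)[:,::-1]; p=ray("top",u,.024)[:,:2]; w,v=np.linalg.eigh(np.cov(p.T)); print("lime",p.mean(0),2*np.sqrt(w),np.degrees(np.arctan2(v[1,1],v[0,1])))
rows([.5755,-.318,.16],None)
```

```text
lime [ 0.57805055 -0.32041649] [0.02340262 0.02705653] -173.05207751882736
pos [ 0.4865 -0.0873  0.1776] tool-y deg 109.8 shift cm [ -0.53 -24.71   1.83] spin None F [-0.2 -0.   0.1] open 0.0711 t 16.075 q6 -2.16
```

Tare: the key was fully down, since the force slope rose to about 3 N/mm, and it was held for about 1 s at 6.2 N. I've now released it. Next I move above the lime.

Call:
apply_moves(series=[-0.1,-4.1,0,0,-0.1,-4.1,0,0,-0.1,-4.1,0,0,-0.1,-4.1,0,0,-0.1,-4.1,0,0,0,-4.2,0,0,0,0,0,6.4,0,0,0,6.4,0,0,0,0])

```text
t: 17.2
ee_pos: [0.5733, -0.3174, 0.1721]
orientation: [-0.062, 0.998, 0.001, -0.002]
ft_force: [-0.1, 0.5, 0.0]
opening: 0.0877
```

Run:
```python
from h import *
im=imaging.read_camera("wrist"); cv2.imwrite("pics/w5.png",im[:,:,::-1])
hsv=cv2.cvtColor(im,cv2.COLOR_RGB2HSV)
g=((hsv[:,:,0]>30)&(hsv[:,:,0]<60)&(hsv[:,:,1]>90))
r,p=rect("wrist",g,.024); print(g.sum(),r)
print([(np.round(d["at"],4),round(d["score"],2)) for d in place_of("wrist","lime")])
rows([.5755,-.318,.006],97)
```

```text
513 ((571.8573608398438, -304.3722839355469), (28.795217514038086, 12.494148254394531), 25.993600845336914)
[(array([ 0.5778, -0.3234,  0.0027]), 0.94), (array([ 6.177e-01, -2.171e-01,  4.000e-04]), 0.91)]
pos [ 0.5736 -0.3173  0.1731] tool-y deg 97.2 shift cm [-0.21 -0.11 16.71] spin 0.1779676567976054 F [-0.3  0.2 -0.4] open 0.0877 t 17.3 q6 -2.25
```

View pics/w5.png

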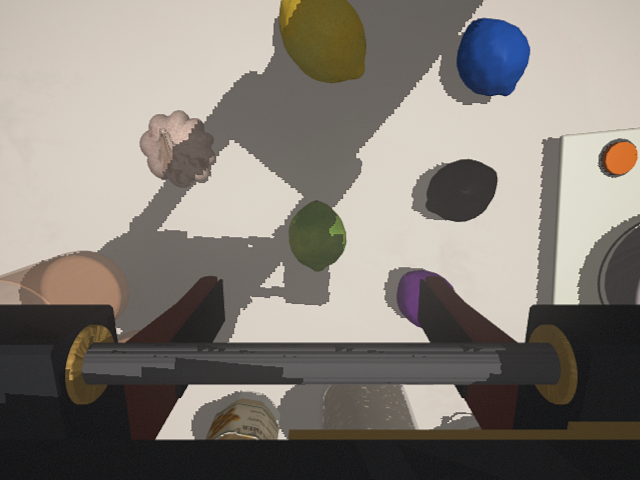

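The lime is at pixel (317,236), with its long axis across the jaws. I'll grasp it.

Call:
apply_moves(series=[-0.3,-0.3,4,0,0,0,4,0,0,0,4,0,0,0,2.5,0,0,0,1.5,0,0,0,0.6,0,0,0,0,0])

```text
t: 18.18
ee_pos: [0.5776, -0.3204, 0.0092]
orientation: [-0.062, 0.998, -0.0, 0.0]
ft_force: [-0.1, -0.4, 1.2]
opening: 0.088
```

Call:
apply_moves(series=[0,0,0,0,0,0,0,0,0,0,0,0,0,0,0,0,0,0,0,0,0,0,0,0], claw=-1, force=8)

```text
t: 18.92
ee_pos: [0.5774, -0.3203, 0.0087]
orientation: [-0.061, 0.998, -0.0, 0.0]
ft_force: [0.1, 0.2, 2.1]
opening: 0.0464
```

Call:
apply_moves(series=[0,0,-1,0,0,0,-2,0,0,0,-4,0,0,0,-5,0,0,0,0,0])

```text
t: 19.55
ee_pos: [0.5797, -0.3218, 0.1371]
orientation: [-0.061, 0.998, -0.004, 0.005]
ft_force: [-0.2, -0.1, -0.5]
opening: 0.0471
```

Run:
```python
from h import *
rows([.5745,-.022,.13],None)
im=imaging.read_camera("wrist"); cv2.imwrite("pics/w6.png",im[:,:,::-1])
```

```text
pos [ 0.5797 -0.3218  0.1371] tool-y deg 97.0 shift cm [-3.15 29.82  0.51] spin None F [-0.2 -0.1 -0.5] open 0.0471 t 19.55 q6 -2.25
```

View pics/w6.png

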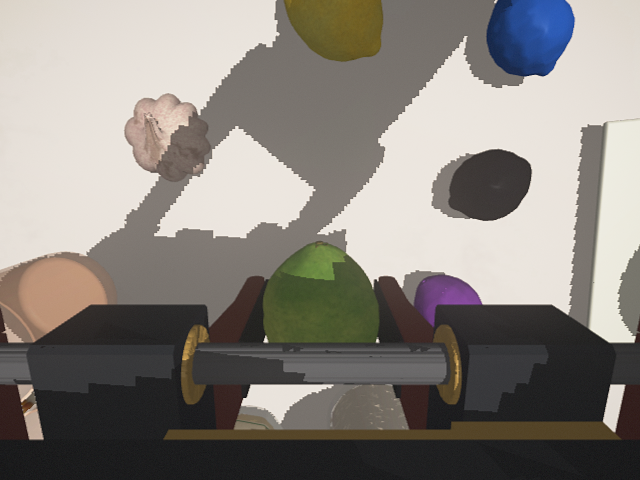

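The lime is held level between the pads at about (321,290). I'll carry it over the bowl.

Call:
apply_moves(series=[-0.2,1.5,0,0,-0.3,2.5,0,0,-0.3,3,0,0,-0.3,3,0,0,-0.3,3,0,0,-0.3,3,0,0,-0.3,3,0,0,-0.3,3,0,0,-0.3,3,0,0,-0.3,2.5,0,0,-0.2,1.5,0,0,0,0.8,0,0,0,0,0,0,0,0,0,0])

```text
t: 21.35
ee_pos: [0.5716, -0.0214, 0.1285]
orientation: [-0.061, 0.998, -0.0, -0.0]
ft_force: [-0.2, -0.6, -1.1]
opening: 0.0463
```

Run:
```python
from h import *
rows([.5745,-.022,.036],None)
im=imaging.read_camera("wrist"); im=imaging.read_camera("scene")
for c in ["wrist","scene"]: print([(np.round(d["at"],4),round(d["score"],2)) for d in place_of(c,"bowl")][:1])
```

```text
pos [ 0.5716 -0.0214  0.1285] tool-y deg 97.0 shift cm [-0.29 -0.1   9.25] spin None F [-0.2 -0.6 -1.1] open 0.0463 t 21.35 q6 -1.79
[(array([ 0.5759, -0.0231,  0.0157]), 0.62)]
[(array([ 0.5721, -0.0218,  0.0157]), 0.76)]
```

Call:
apply_moves(series=[-0.25,-0.1,2,0,0,0,2.5,0,0,0,2,0,0,0,1.3,0,0,0,0.7,0,0,0,0.4,0,0,0,0,0])

```text
t: 22.42
ee_pos: [0.5744, -0.0215, 0.04]
orientation: [-0.061, 0.998, -0.0, 0.0]
ft_force: [-0.5, 0.5, -0.2]
opening: 0.0467
```

Call:
apply_moves(series=[0,0,0.2,0,0,0,0.1,0,0,0,0,0])

```text
t: 22.8
ee_pos: [0.5742, -0.0214, 0.0367]
orientation: [-0.061, 0.998, -0.0, 0.0]
ft_force: [0.1, -0.3, -0.6]
opening: 0.0469
```

Call:
apply_moves(series=[0,0,0.1,0,0,0,0.1,0,0,0,0,0])

```text
t: 23.18
ee_pos: [0.5741, -0.0214, 0.0344]
orientation: [-0.061, 0.998, 0.0, -0.0]
ft_force: [-0.0, 0.5, -0.9]
opening: 0.0465
```

Call:
apply_moves(series=[0,0,0.1,0,0,0,0.1,0,0,0,0,0])

```text
t: 23.55
ee_pos: [0.5741, -0.0214, 0.0325]
orientation: [-0.061, 0.998, 0.0, -0.0]
ft_force: [-0.2, -0.6, -0.6]
opening: 0.047
```

Call:
apply_moves(series=[0,0,0.1,0,0,0,0.1,0,0,0,0,0])

```text
t: 23.92
ee_pos: [0.5744, -0.0215, 0.0311]
orientation: [-0.061, 0.998, -0.0, 0.0]
ft_force: [-0.6, -0.9, 2.6]
opening: 0.0469
```

Call:
apply_moves(series=[0,0,0.1,0,0,0,0,0,0,0,0,0])

```text
t: 24.3
ee_pos: [0.5744, -0.0214, 0.0302]
orientation: [-0.061, 0.998, -0.0, 0.0]
ft_force: [-2.9, -0.1, 5.2]
opening: 0.0468
```

Contact was felt at a TCP height of about 0.032. I'll ease off, open a little inside the bowl, then rise.

Call:
apply_moves(series=[0,0,-0.1,0,0,0,0,0])

```text
t: 24.55
ee_pos: [0.5743, -0.0214, 0.0308]
orientation: [-0.061, 0.998, -0.0, 0.0]
ft_force: [-1.6, -0.9, 2.7]
opening: 0.0465
```

Call:
apply_moves(series=[0,0,0,0,0,0,0,0,0,0,0,0,0,0,0,0], claw=0.3)

```text
t: 25.05
ee_pos: [0.5741, -0.0214, 0.0304]
orientation: [-0.061, 0.998, 0.0, -0.0]
ft_force: [0.9, 0.2, -0.7]
opening: 0.0574
```

Call:
apply_moves(series=[0,0,-0.5,0,0,0,-1,0,0,0,-2,0,0,0,-4,0,0,0,-5,0,4,0,-3,0,5,0,0,0,5,0,0,0,0,0,0,0,0,0,0,0,0,0,0,0])

```text
t: 26.42
ee_pos: [0.4361, -0.0385, 0.186]
orientation: [-0.062, 0.998, 0.0, 0.0]
ft_force: [-0.0, -0.1, 0.3]
opening: 0.0568
```

Run:
```python
from h import *
rows([.5745,-.022,.036],None)
a=imaging.read_camera("wrist"); 
for n in ["bowl","lime","tare_spot"]: print("w",n,[(np.round(d["at"],4),round(d["score"],2)) for d in place_of("wrist",n)][:2])
b=imaging.read_camera("top")
for n in ["bowl","lemon","garlic"]: print("t",n,[(np.round(d["at"],4),round(d["score"],2)) for d in place_of("top",n)][:2])
for k in trace("top","bowl")[:1]: print(cv2.minEnclosingCircle((rect("top",k["mask"],.063)[1]*1000).astype(np.float32)))
cv2.imwrite("pics/w7.png",np.hstack([a[:,:,::-1][100:460,140:540],cv2.resize(b[150:330,200:400,::-1],(400,360))]))
```

```text
pos [ 0.4361 -0.0385  0.186 ] tool-y deg 97.1 shift cm [-13.93  -0.06  15.01] spin None F [-0.  -0.1  0.3] open 0.0568 t 26.425 q6 -1.86
w bowl []
w lime [(array([ 0.5745, -0.0227,  0.0244]), 0.96), (array([ 0.4274, -0.2085,  0.0017]), 0.82)]
w tare_spot [(array([ 0.4866, -0.0867,  0.0227]), 0.69)]
t bowl [(array([ 0.568 , -0.0237,  0.0167]), 0.75)]
t lemon [(array([ 0.4297, -0.3308,  0.0015]), 0.61)]
t garlic [(array([ 5.225e-01, -4.338e-01,  1.000e-04]), 0.6)]
((572.728515625, -21.443099975585938), 59.298561096191406)
```

View pics/w7.png

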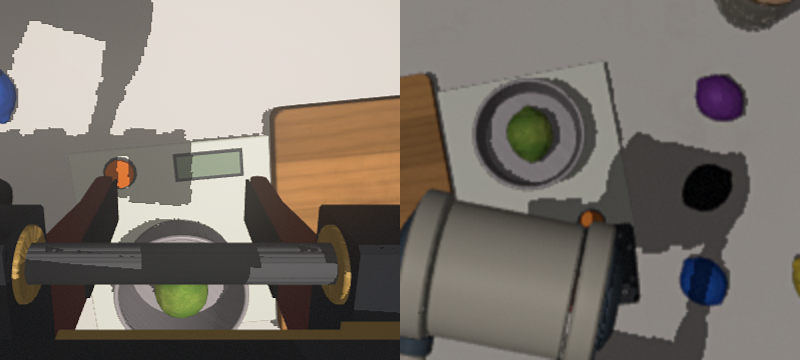

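The right half of the picture shows the lime lying mid-bowl at (530,132), with the bowl upright on the scale, the key up, and the robot clear.

```bash
python3 -c "
from cell import env; print(env.job_done())"
```

```text
the job is handed in; nothing more can be done
None
```

The job is handed in after about 26.5 s of the 72 s allowed; no verdict is reported.

- **Bowl:** I towed it from inside with spread fingers, without lifting it, off the board onto the ring. It ended at about (0.573, -0.022) against a ring centre of (0.575, -0.022). The camera estimates for the bowl differ by up to about 7 mm; the top camera's `place_of` put it at x 0.568.
- **Tare:** I felt the key at about z 0.024 and pushed until the force rose at about 3 N/mm, which is the plate's stiffness, so the key was fully down. I held it there for about 1 s at about 6 N, let it come up, and did not touch it again. Force was read only at the end of each move, so the peak was not recorded continuously.
- **Lime:** I picked the green one and lowered it into the bowl until I felt contact at about 2.6 N. It went one step further to about 5 N before I eased off and let go. The last picture shows it lying at the centre of the bowl, with the robot clear of everything.
- **Other things:** The lemon and garlic were found within 5 mm of where they started, and I did not touch the look-alikes.

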